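# Load a mallet head into the locking jig and bolt it in

### The job

Slide the pale mallet-head blank along the jig's open lane, under the bridge, until it is fully home against the end stop. Then, behind it, slide the dark T-headed wooden bolt in until its head meets its guide blocks, so that the blank is locked in; both stay flat on the bench. The blank must go first because the bolt closes the lane, and the glue bottle, offcut, brush and screwdriver are to be left where they lie.

Things in the scene. Friction and masses are not known exactly. Their poses are not given: they have to be found in the camera images.
- jig: Brown wooden jig fixed to the bench, no base board (mm). Origin on the bench where lane and bolt centre lines cross; z up. Lane along its x: blank enters from -x, moves to +x. Lane 96 wide (y -48 to 48) between rails 20 thick, 40 high, x -45 to 115; slanted lead-in rails at x -89 to -45 widen the mouth to 143. Bridge over the lane at x 60 to 85: underside 52, top 66 above the bench.
- stop (a point): Middle of the jig's end-stop face, on the bench: jig x = 90, y = 0. The stop is 25 thick, 40 high. Axes as the jig's.
- slot (a point): Outer end of the bolt's slot, on the bench: jig x = 0, y = -95, between the end faces of two guide blocks (24 wide, 40 high). The slot is 32 wide and runs along jig y into the lane. Axes as the jig's.
- blank: Pale wooden mallet-head blank, 70 (its x) by 90 (its y) by 45 high, with a 30 x 28 mortise down through its middle; 0.17 to 0.31 kg. Origin at the centre of its underside. Starts on the bench before the lane's mouth, its x within 20 degrees of the lane. Home: leading face on the end stop, origin at jig x = 55, y = 0, trailing face at jig x = 20, 6 mm clear of the bolt's path.
- bolt: Dark wooden T-headed bolt, loose, flat in its slot. Shank 28 wide, 28 high, 92 long along its +y; head 60 wide (x), 15 thick (y -15 to 0), 38 high; about 0.12 kg. Origin: underside, middle of the head's inner face; axes as the jig's. Starts drawn out at jig y = -145 to -160, shank tip outside the lane; slides to jig +y. Home: head on the guide blocks, jig y = -95, tip 45 into the lane.
- glue: Bystander: white glue bottle, 56 diameter, 150 high, upright; origin at the centre of its underside.
- offcut: Bystander: plywood offcut, 120 x 45 x 20, lying flat; origin at the centre of its underside.
- brush: Bystander: hand brush lying flat along its x.
- screwdriver: Bystander: screwdriver lying flat along its x.
Things that resemble listed ones, but are neither listed nor needed, are in the scene too. Leave any blue or purple look-alike of the blank alone.

How it is judged:
By the outcome, as a careful person would: the job done as asked, in the order asked, and still so for the second after the job is handed in, with the robot touching nothing.
It also fails if it takes over 48 s, if anything falls off the work surface, if the arm or the gripper's body presses on something with over 40 N, if the wrist force passes 120 N, or if a joint passes its speed limit or range.

### The arm

A 6-joint arm with a two-finger parallel gripper is mounted at the origin on the work surface. World frame = base frame: x ahead of the robot, y to its left, z up, the work surface at z = 0. Lengths are in mm, angles in rad, forces in N, time in s.
With the tool pointing down it reaches from about 325 to 875 mm from the base axis. Payload 4.4 kg.
Tool frame: the origin (TCP) lies on the centre line of the jaws, within the pads' length; the fingertips stand ahead of it and the grasp point (between the pads) lies 6 mm ahead of it (ctrl.tcp_to_tips is the z of the fingertips in the tool frame, in mm); z points along the fingers, y is the direction in which the jaws open and shut (so a half turn about z gives the same grasp; the last joint's range is limited). The gripper opens to 85 mm and grips with 20 to 120 N. Pads are 22 mm wide; open, the fingers measure 114 mm over their backs; the gripper's body (76 mm by 85 mm) begins 54 mm behind the grasp point. The pads swing forward as they close: fully open they stand 13 mm farther back than shut.
Start: joints at [1, 0.207, 1.542, -0, 1.393, -0.15], TCP at [234.367, 525.071, 256.282] pointing down, gripper open.
Joint ranges: [-2.73, 2.73], [-0.86, 2.22], [0.23, 2.46], [-1.11, 4.25], [0.08, 2.63], [-2.82, 2.82]. Speed limits (rad/s): [2.79, 2.79, 3.14, 3.14, 3.14, 3.14].

### API

Orientations are given as a 3x3 rotation matrix whose columns are the frame's x, y, z axes.
In Python, from plant import ctrl, sensors, optics gives the robot as it stands. Calls block until the motion is done:
- ctrl.move_ptp(position, orientation): joint-space move of the TCP to a pose.
- ctrl.move_l(position, rot=None, vel=150, threshold=None): straight line of the TCP; rot=None keeps the orientation; vel is the mean speed in mm/s. With threshold (N) it stops when the force on the tool has changed by that much, and returns True; else False.
- ctrl.set_joints(angles): joint-space move.
- ctrl.gripper_to(opening, force=None): finger opening in mm; force is the grip in N (None keeps the last); returns when the fingers have stopped.
- ctrl.hold(seconds).
- ctrl.solve_ik(position, orientation): joint angles nearest the present ones, or None.
- sensors.read_state(): the state.
- optics.grab_frame(name): name is "scene" or "top" or "wrist"; returns (picture, depth): 400x640x3 uint8, red, green, blue; 400x640 float32, mm along the optical axis (not along the pixel's ray), 0 where there is no reading.
- optics.camera_params(name): a dict with "mtx" (3x3 intrinsics, pixels), "R" (3x3) and "t" (3): a world point X has camera coordinates R X + t; the wrist camera has in their place "T_tool_cam" (4x4, takes a point from camera to tool coordinates, whose origin is the TCP and whose axes are the flange's). Camera axes: x right, y down, z forward; pixel columns grow to the right and rows downward; lengths in mm; the calibration is good to about 2 mm. A picture is of the moment at which its call begins: read the wrist's pose just before it. camera_params takes no time and is no camera call.
A pose or a line that the arm cannot do raises ctrl.MotionError and nothing moves.
- ctrl.finish_job(): hands the job in, once; it reports no verdict.
The state is a dict: "t": time; "q": joint angles; "qvel": joint speeds; "tau": joint torques, N m; "eef_pos": TCP position; "eef_rot": TCP orientation; "force": force on the tool from outside, world axes, zero at the start; "wrist_torque": the same for the moment, N m; "grip_width": finger opening in mm.
Only numpy, scipy, OpenCV 4.12 (cv2) and the standard library are available. Lean on these libraries where they do the work, as an engineer would, in place of code of your own. Each camera call takes 0.05 s, during which the arm holds its last target.

## Working session

There is one attempt and no reset: what is moved stays moved. The work goes in short steps, each a Python script; the robot and the scene stay as the last script left them, time stands still between calls to the robot, and variables do not carry over. Pictures are saved under pics/ and viewed, and the job is handed in when it is done.

```bash
ls; mkdir -p pics; python3 - <<'E'
from plant import ctrl,sensors,optics
import cv2,numpy as np
for n in ["scene","top"]:
    im,d=optics.grab_frame(n)
    cv2.imwrite(f"pics/{n}0.png",im[:,:,::-1]); np.savez(f"{n}0.npz",im=im,d=d)
    p=optics.camera_params(n);print(n,p)
print(sensors.read_state(), ctrl.tcp_to_tips)
print(optics.camera_params("wrist"))
E
```

```text
pics
scene {'mtx': array([[431.37940515,   0.        , 318.89695804],
       [  0.        , 431.37940515, 201.74894791],
       [  0.        ,   0.        ,   1.        ]]), 'R': array([[ 0.33580843,  0.94192981, -0.00096749],
       [ 0.71746239, -0.25644855, -0.64767419],
       [-0.61031173,  0.21680032, -0.7619168 ]]), 't': array([-157.14658663, -352.75092875, 1687.58844726])}
top {'mtx': array([[427.39764646,   0.        , 317.93631246],
       [  0.        , 427.39764646, 201.80696543],
       [  0.        ,   0.        ,   1.        ]]), 'R': array([[ 0.00439353, -0.999964  , -0.00725941],
       [-0.97658279, -0.00272907, -0.21512465],
       [ 0.21509709,  0.00803457, -0.97655962]]), 't': array([ -18.32460007,  538.43868026, 1116.04417281])}
{'t': 0.1, 'q': array([ 1.00051765e+00,  2.07334255e-01,  1.54281627e+00,  1.55257662e-05,
        1.39349349e+00, -1.50474087e-01]), 'qvel': array([ 9.64242296e-05, -1.21082122e-04, -3.74951380e-03,  8.87463893e-04,
       -1.39836592e-03, -4.00685388e-04]), 'tau': array([-9.77479976e-04, -3.84094942e+01, -2.92550880e+01, -2.97063161e-0
[... 290 characters left out ...]
96e-01]]), 'force': array([ 2.78479480e-01, -6.53544206e-05, -8.01202550e-01]), 'wrist_torque': array([-0.00293504, -0.01109785,  0.01990048]), 'grip_width': 85.30093958067502} 25.0
{'mtx': array([[324.96288225,   0.        , 319.99636402],
       [  0.        , 324.96288225, 200.88963674],
       [  0.        ,   0.        ,   1.        ]]), 'T_tool_cam': array([[ 4.82440404e-04, -9.46203973e-01, -3.23570408e-01,
         8.37008889e+01],
       [ 9.99999859e-01,  3.84913628e-04,  3.65402794e-04,
         8.58805549e-01],
       [-2.21198916e-04, -3.23570539e-01,  9.46204025e-01,
        -1.15885477e+02],
       [ 0.00000000e+00,  0.00000000e+00,  0.00000000e+00,
         1.00000000e+00]])}
```

View pics/scene0.png

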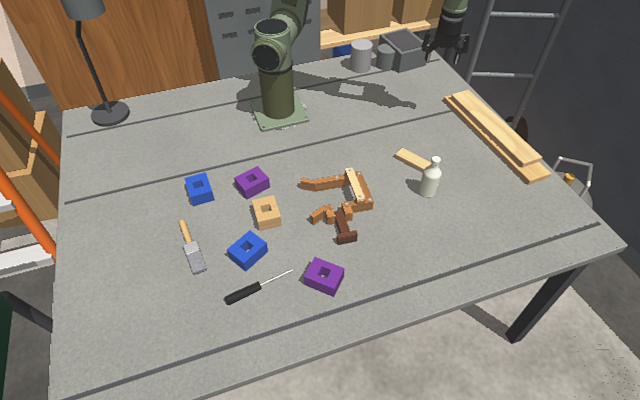

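View pics/top0.png

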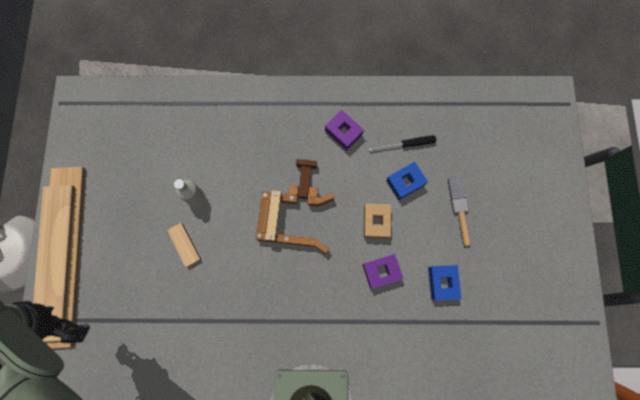

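```bash
python3 - <<'E'
import cv2,numpy as np
im=np.load("top0.npz")["im"]
c=im[145:265,245:405,::-1]
cv2.imwrite("pics/crop0.png",cv2.resize(c,None,fx=5,fy=5,interpolation=cv2.INTER_CUBIC))
E
```

```text
(no output)
```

View pics/crop0.png

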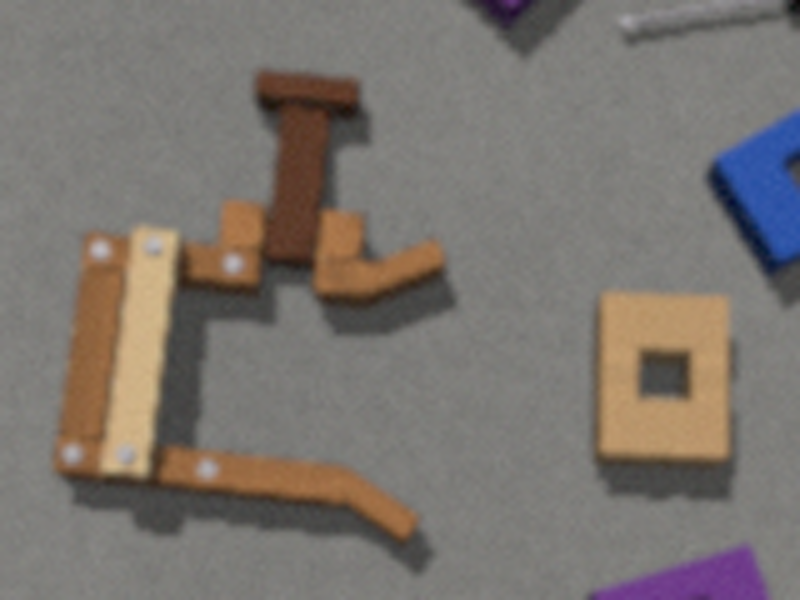

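```bash
cat > h.py <<'E'
import numpy as np,cv2
from plant import ctrl,sensors,optics
def ray(p,uv,z,R=None,t=None):
    M=p["mtx"]; R=p["R"] if R is None else R; t=p["t"] if t is None else t
    uv=np.atleast_2d(np.asarray(uv,float)); d=np.c_[(uv-M[:2,2])/[M[0,0],M[1,1]],np.ones(len(uv))]@R
    c=-R.T@t
    s=(z-c[2])/d[:,2]
    return (c+d*s[:,None])[:,:2]
def wristcam():
    s=sensors.read_state(); p=dict(optics.camera_params("wrist"))
    T=np.eye(4);T[:3,:3]=s["eef_rot"];T[:3,3]=s["eef_pos"]
    W=np.linalg.inv(T@p["T_tool_cam"]);p["R"]=W[:3,:3];p["t"]=W[:3,3]
    return p
def down(a): # tool pointing down with tool x at world angle a; 
    c,s=np.cos(a),np.sin(a)
    return np.array([[c,s,0],[s,-c,0],[0,0,-1.]])
E
python3 - <<'E'
from h import *
p=optics.camera_params("top")
f=lambda l:np.array([[245+a/5,145+b/5] for a,b in l])
print("blank",ray(p,f([(600,293),(730,293),(730,460),(598,458)]),45))
print("bolthead",ray(p,f([(258,73),(358,80)]),38))
print("bridge",ray(p,f([(134,228),(179,232),(150,475),(101,470)]),66))
print("rails",ray(p,f([(160,450),(345,465),(340,500),(370,262)]),40))
s=sensors.read_state();print(ctrl.solve_ik(np.array([500,0,350]),down(np.pi)), ctrl.solve_ik(np.array([500,0,350]),down(0)),)
for a in (0,np.pi/2,-np.pi/2,np.pi): print(a,ctrl.solve_ik(np.array([450,-40,380]),down(a)),ctrl.solve_ik(np.array([450,0,350]),down(a)))
E
```

```text
blank [[ 536.75117963 -146.93789341]
 [ 536.95491049 -219.01898005]
 [ 443.74285024 -216.00505226]
 [ 444.59560215 -144.0706441 ]]
bolthead [[666.48920304  45.36634939]
 [662.41754564 -11.87190969]]
bridge [[568.04218097 110.49739531]
 [565.84328636  85.69275312]
 [431.74149506  98.14796397]
 [434.34290474 124.51540929]]
rails [[448.8835372   95.83607912]
 [440.94634932  -5.88582942]
 [421.71315967  -3.276112  ]
 [555.22250224 -19.1534608 ]]
[-1.73265634e-01 -1.45038780e-02  1.59041106e+00 -4.44089210e-16
  1.56568547e+00 -1.74406196e+00] [-1.73265634e-01 -1.45038780e-02  1.59041106e+00 -4.44089210e-16
  1.56568547e+00  1.39753069e+00]
0 [-2.80636245e-01 -1.34566324e-01  1.64261494e+00 -4.44089210e-16
  1.63354404e+00  1.29016008e+00] [-1.92746807e-01 -1.28141175e-01  1.69667522e+00 -4.44089210e-16
  1.57305861e+00  1.37804952e+00]
1.5707963267948966 [-2.80636245e-01 -1.34566324e-01  1.64261494e+00 -4.44089210e-16
  1.63354404e+00 -2.80636245e-01] [-1.92746807e-01 -1.28141175e-01  1.69667522e+00 -4.44089210e-16
  1.57305861e+00 -1.92746807e-01]
-1.5707963267948966 None None
3.141592653589793 [-2.80636245e-01 -1.34566324e-01  1.64261494e+00 -4.44089210e-16
  1.63354404e+00 -1.85143257e+00] [-1.92746807e-01 -1.28141175e-01  1.69667522e+00 -4.44089210e-16
  1.57305861e+00 -1.76354313e+00]
```

Blank candidates (top view): the pale one at (377,221), purple at (344,129) and (383,272), blue at (407,180) and (445,283). The pale piece, orange-tan with a mortise and lying before the mouth, matches the description. The bolt is the dark T at (305,175), and the bridge strip and boards are not relevant. The crop confirms both choices. I'll take one closer wrist view next.

```bash
python3 - <<'E'
from h import *
ctrl.move_ptp(np.array([480,-30,300]),down(np.pi)); ctrl.hold(0.3)
p=wristcam(); im,d=optics.grab_frame("wrist")
np.savez("w1.npz",im=im,d=d,R=p["R"],t=p["t"],mtx=p["mtx"]); cv2.imwrite("pics/w1.png",im[:,:,::-1]); print(sensors.read_state()["t"])
E
```

```text
2.625
```

View pics/w1.png

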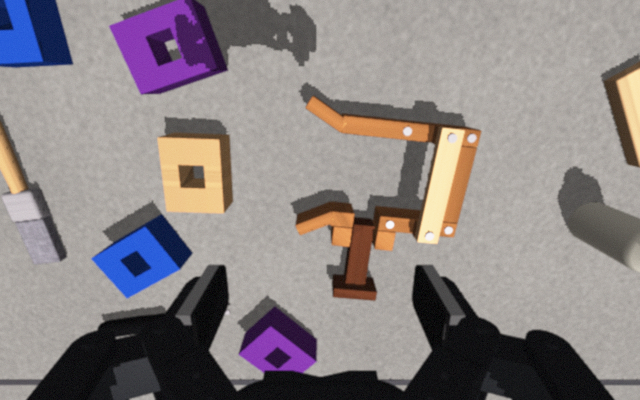

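```bash
cat > m.py <<'E'
from h import *
def heights(im,d,p):
    M=p["mtx"];v,u=np.mgrid[:400,:640]
    P=np.stack([(u-M[0,2])/M[0,0]*d,(v-M[1,2])/M[1,1]*d,d],-1)
    return (P-p["t"])@p["R"]
def hsvmask(im,lo,hi): return cv2.inRange(cv2.cvtColor(im,cv2.COLOR_RGB2HSV),np.array(lo),np.array(hi))
E
python3 - <<'E'
from m import *
z=np.load("w1.npz");p={k:z[k] for k in("R","t","mtx")};im=z["im"]
W=heights(im,z["d"],p);H=W[...,2]
hsv=cv2.cvtColor(im,cv2.COLOR_RGB2HSV)
for n,(u,v) in dict(blank=(175,150),blankside=(225,180),rail=(375,128),bolt=(357,250),head=(355,293),bridge=(445,180),stop=(463,180),bench=(300,180),block=(385,225),headtop=(355,285)).items(): print(n,hsv[v,u],W[v,u].round(1))
cv2.imwrite("pics/h1.png",np.clip(H*3,0,255).astype(np.uint8))
E
```

```text
blank [ 19 103 240] [ 462.4 -195.2   43.5]
blankside [ 15 123 104] [ 502.9 -146.5   25.5]
rail [ 13 158 210] [438.   34.3  37.5]
bolt [  9 164 118] [599.6  21.1  25.7]
head [  9 163 130] [659.3  19.5  36.7]
bridge [ 23  68 251] [492.8 112.3  61.8]
stop [ 13 158 190] [499.5 144.   36.9]
bench [ 13  13 171] [510.2 -55.1  -1.6]
block [ 11  87 221] [557.6  53.3  38.9]
headtop [  8 152  47] [654.1  20.4  25.3]
```

View pics/h1.png

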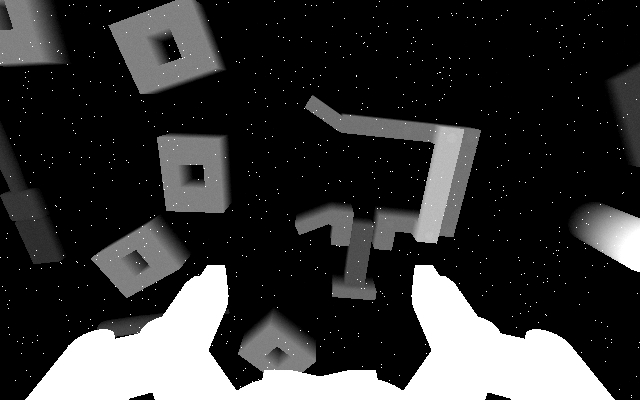

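```bash
cat >> m.py <<'E'
def clean(m,it=1):
    m=cv2.medianBlur(m,3)
    n,l,s,_=cv2.connectedComponentsWithStats(m); k=1+np.argmax(s[1:,4]); return (l==k).astype(np.uint8)*255
def rect(m,p,zp):
    c=max(cv2.findContours(m,cv2.RETR_EXTERNAL,cv2.CHAIN_APPROX_NONE)[0],key=cv2.contourArea)[:,0]
    q=ray(p,c,zp); return cv2.minAreaRect(q.astype(np.float32))
E
python3 - <<'E'
from m import *
z=np.load("w1.npz");p={k:z[k] for k in("R","t","mtx")};im=z["im"]
W=heights(im,z["d"],p);H=W[...,2]
roi=lambda a,b,c,d:(lambda m:(m.__setitem__((slice(c,d),slice(a,b)),255),m)[1])(np.zeros((400,640),np.uint8))
mb=clean(hsvmask(im,(10,60,200),(26,255,255))&((H>39)*255).astype(np.uint8)&roi(140,250,110,230))
print("blank",rect(mb,p,45))
mr=clean(((H>55)*255).astype(np.uint8)&roi(400,500,115,250)); print("bridge",rect(mr,p,66))
mr=clean(((H>32)*255).astype(np.uint8)&roi(325,360,270,310)); print("head",rect(mr,p,38))
mr=clean(((H>33)*255).astype(np.uint8)&roi(325,390,270,310)); print("head",rect(mr,p,38))
# rails top: near rail inner edge (image lower edge) cols 350..405 ; far rail inner edge (upper) cols 380..412
top=((H>35)&(H<45)).astype(np.uint8)*255; top=cv2.medianBlur(top,3)
def edge(cols,r0,r1,which):
    pts=[]
    for u in cols:
        v=np.where(top[r0:r1,u])[0]
        if len(v): pts.append((u,r0+(v.max()+.5 if which else v.min()-.5)))
    q=ray(p,pts,40); vx,vy,x,y=cv2.fitLine(q.astype(np.float32),cv2.DIST_HUBER,0,.01,.01).ravel()
    return np.degrees(np.arctan2(vy,vx)),(x,y),q[[0,-1]]
print("near inner",edge(range(350,420),105,150,1)); print("near outer",edge(range(350,420),105,150,0))
print("far inner",edge(range(378,415),195,250,0)); print("far inner2",edge(range(330,350),195,250,0))
v=cv2.cvtColor(im,cv2.COLOR_RGB2BGR); v[mb>0]=(0,255,0); v[(top>0)&(mb==0)]=(255,0,255); v[H>55]=(255,255,0)
cv2.imwrite("pics/m1.png",cv2.resize(v[90:310,140:500],None,fx=2.2,fy=2.2))
E
```

```text
blank ((493.1173400878906, -179.85858154296875), (70.17979431152344, 89.05510711669922), 88.02204132080078)
bridge ((501.0580139160156, 103.58943939208984), (27.24271583557129, 134.47161865234375), 84.1371078491211)
head ((657.384765625, 6.791515350341797), (37.57674789428711, 16.661306381225586), 84.96331024169922)
head ((658.618408203125, 17.834762573242188), (59.45014572143555, 16.29844856262207), 84.69522857666016)
near inner (np.float32(84.07223), (np.float32(447.86475), np.float32(45.33426)), array([[443.93559612,   5.64126024],
       [451.77827664,  85.20231522]]))
near outer (np.float32(84.09456), (np.float32(427.7105), np.float32(44.01284)), array([[424.01226862,   5.02065036],
       [431.58075597,  83.18496385]]))
far inner (np.float32(84.31533), (np.float32(544.21106), np.float32(57.81597)), array([[549.71247269,  43.85103768],
       [546.97907335,  88.48846255]]))
far inner2 (np.float32(82.865425), (np.float32(538.31134), np.float32(-1.2990091)), array([[537.8001766 , -16.13413187],
       [539.09303925,   7.36910359]]))
```

View pics/m1.png

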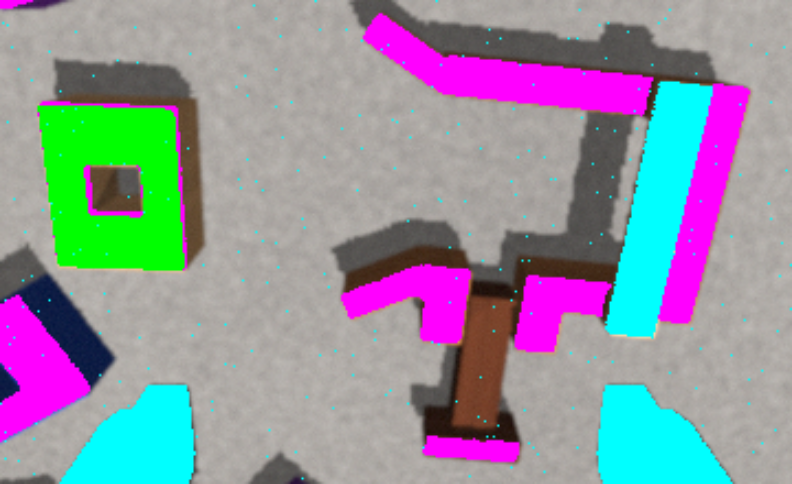

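The wrist view shows the blank top at about (193,173) px, the bridge at (441,185), the straight rails, and the bolt head at (355,293). The rail and bridge fits agree on a jig angle of 84.1° to within about 1 mm. Next I grasp the blank across its 70 mm side and drag it into the mouth.

```bash
cat >> h.py <<'E'
A=np.radians(84.1); O=np.array([493.6,31.5]); X=np.array([np.cos(A),np.sin(A)]); Y=np.array([-np.sin(A),np.cos(A)])
def J(x,y,z): return np.r_[O+x*X+y*Y,z]
def toJ(w): r=np.asarray(w)[...,:2]-O; return np.stack([r@X,r@Y],-1)
E
python3 - <<'E'
from h import *
def st(n):
    s=sensors.read_state(); print(n,round(s["t"],2),s["eef_pos"].round(1),toJ(s["eef_pos"]).round(1),s["force"].round(1),round(s["grip_width"],1))
R1=down(np.radians(178)); b=np.array([493.1,-179.9])
ctrl.gripper_to(83,40)
ctrl.move_ptp(np.r_[b,110],R1); st("above")
r=ctrl.move_l(np.r_[b,31],vel=100,threshold=12); st(f"down {r}")
if r: raise SystemExit
ctrl.gripper_to(60,45); st("grip")
E
```

```text
above 3.8 [ 494.1 -179.9  111.1] [-210.2  -22.2] [0.4 0.2 0.8] 83.0
down False 4.74 [ 493.7 -180.2   31.6] [-210.5  -21.9] [ 0.7  0.2 -0.3] 82.9
grip 5.01 [ 494.1 -180.5   32.2] [-210.8  -22.3] [-0.5 -0.8  3.4] 69.4
```

```bash
python3 - <<'E'
from h import *
def st(n):
    s=sensors.read_state(); print(n,round(s["t"],2),s["eef_pos"].round(1),toJ(s["eef_pos"]).round(1),s["force"].round(1),round(s["grip_width"],1))
R2=down(A+np.pi/2)
z=31
r=ctrl.move_l(J(-125,0,z),R2,vel=90,threshold=20); st(f"align {r}")
if not r:
    p=wristcam(); im,d=optics.grab_frame("wrist"); cv2.imwrite("pics/w2.png",im[:,:,::-1])
    im,d=optics.grab_frame("top"); cv2.imwrite("pics/t2.png",cv2.resize(im[145:265,245:405,::-1],None,fx=4,fy=4))
E
```

```text
align False 6.13 [481.9 -92.6  32.2] [-124.7   -1.1] [ 0.6 -0.5  8.8] 69.0
```

View pics/t2.png

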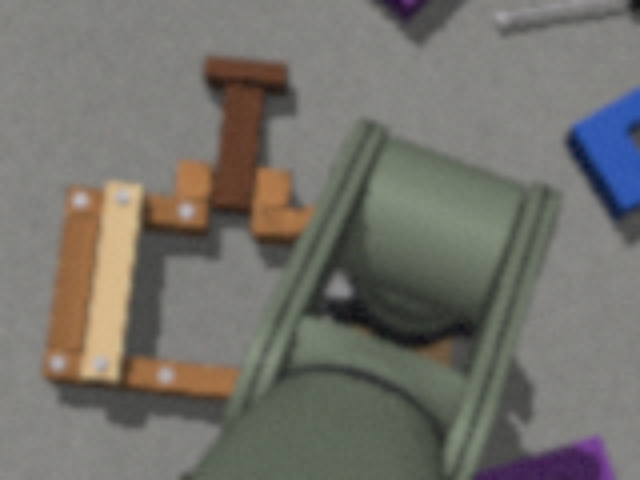

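View pics/w2.png

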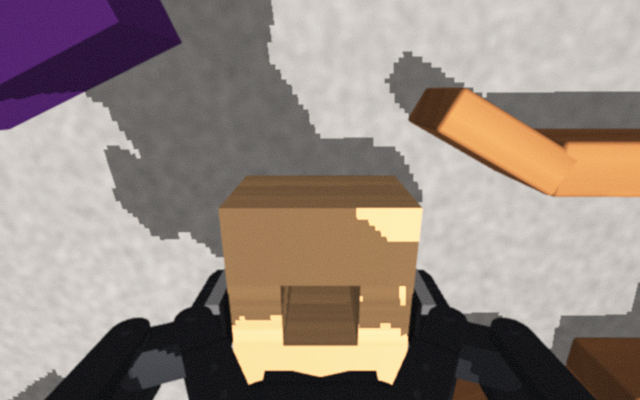

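```bash
python3 - <<'E'
from h import *
p=wristcam()
print(toJ(ray(p,[(240,208),(320,208),(410,208),(222,208),(420,208)],45)).round(1), toJ(ray(p,[(560,195),(630,196)],40)).round(1))
E
```

```text
[[-150.7   44.6]
 [-123.8   44.6]
 [ -93.4   44.7]
 [-156.8   44.6]
 [ -90.    44.7]] [[-40.1  47.7]
 [-15.5  47.4]]
```

```bash
python3 - <<'E'
from h import *
def st(n):
    s=sensors.read_state(); print(n,round(s["t"],2),s["eef_pos"].round(1),toJ(s["eef_pos"]).round(1),s["force"].round(1),round(s["grip_width"],1)); return s
s=st("0")
r=ctrl.move_l(J(-8,0.8,31),vel=80,threshold=18); st(f"in {r}")
E
```

```text
0 6.23 [481.9 -92.6  32.2] [-124.7   -1.1] [0.9 0.  8.6] 69.0
in False 7.85 [492.8  23.5  32.1] [-8.1 -0.1] [ 0.1 -3.5  8.5] 69.5
```

```bash
python3 - <<'E'
from h import *
def st(n):
    s=sensors.read_state(); print(n,round(s["t"],2),s["eef_pos"].round(1),toJ(s["eef_pos"]).round(1),s["force"].round(1),round(s["grip_width"],1)); return s
ctrl.gripper_to(79); st("open")
ctrl.move_l(J(-8,0,120),vel=150)
RA=down(A)
ctrl.move_ptp(J(-80,0,120),RA); ctrl.gripper_to(36); st("behind")
r=ctrl.move_l(J(-80,0,32),vel=120,threshold=12); st(f"down {r}")
im,d=optics.grab_frame("scene"); cv2.imwrite("pics/s3.png",cv2.resize(im[140:270,220:420,::-1],None,fx=4,fy=4))
im,d=optics.grab_frame("wrist"); cv2.imwrite("pics/w3.png",im[:,:,::-1])
E
```

```text
open 8.11 [490.9  24.2  30.4] [-7.5  2. ] [-0.  -0.4  1. ] 78.7
behind 10.62 [485.4 -48.  120.1] [-79.9  -0. ] [-0.1  0.5  0.8] 36.0
down False 11.5 [486.1 -48.3  32.6] [-80.1  -0.7] [ 0.3 -0.1  0.1] 35.8
```

View pics/s3.png

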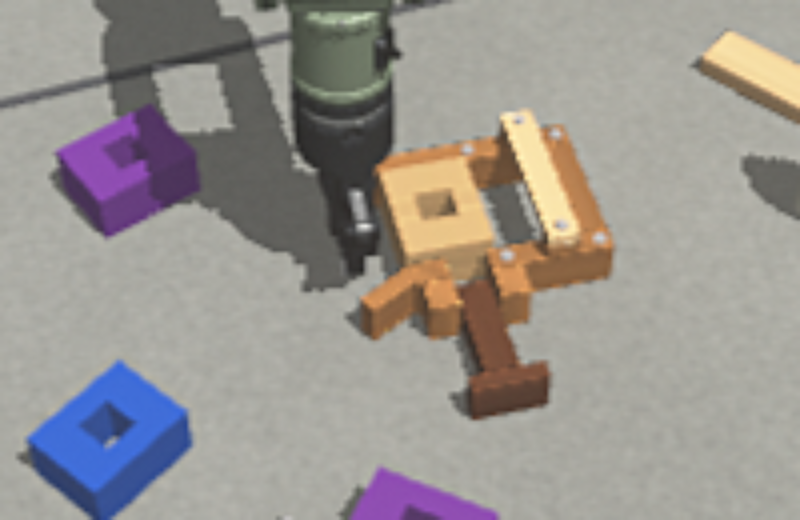

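View pics/w3.png

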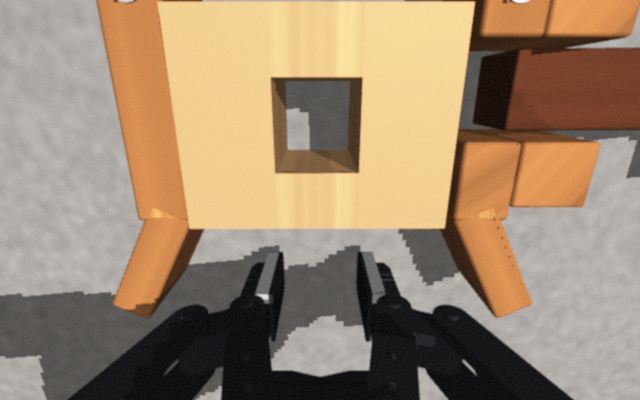

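The blank (px 180–450, rows 0–228) sits square in the lane with the fingers behind it. Next I push it home.

```bash
python3 - <<'E'
from h import *
def st(n):
    s=sensors.read_state(); f=s["force"]; print(n,round(s["t"],2),toJ(s["eef_pos"]).round(1),f.round(1),"fx",round(f[:2]@X,1),"z",round(s["eef_pos"][2],1)); return s
r=ctrl.move_l(J(0,0,32),vel=80,threshold=18); st(f"push1 {r}")
if not r:
    r=ctrl.move_l(J(20,0,32),vel=40,threshold=15); st(f"push2 {r}")
p=wristcam();im,d=optics.grab_frame("wrist"); cv2.imwrite("pics/w4.png",im[:,:,::-1])
im,d=optics.grab_frame("scene"); cv2.imwrite("pics/s4.png",cv2.resize(im[140:270,220:420,::-1],None,fx=4,fy=4))
E
```

```text
push1 False 12.75 [-0.1  0.2] [-0.6 -0.3  0.4] fx -0.3 z 31.9
push2 True 13.14 [11.7  0.2] [ 0.2 -3.2  0.7] fx -3.2 z 31.7
```

View pics/s4.png

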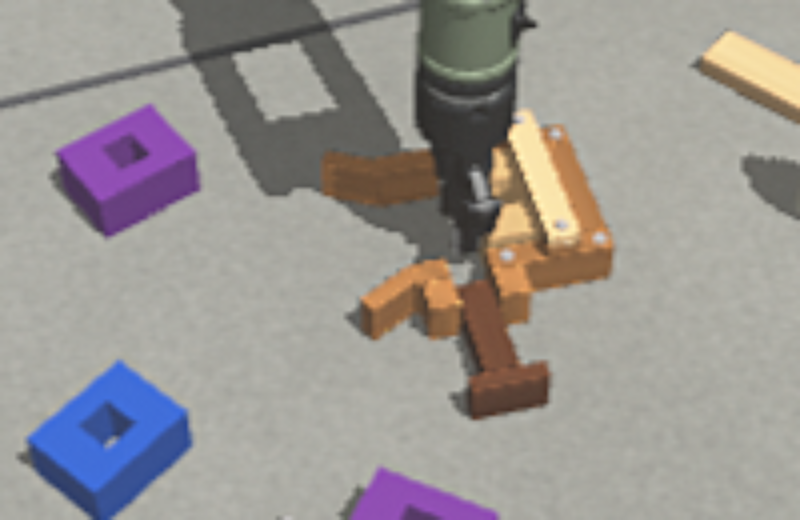

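View pics/w4.png

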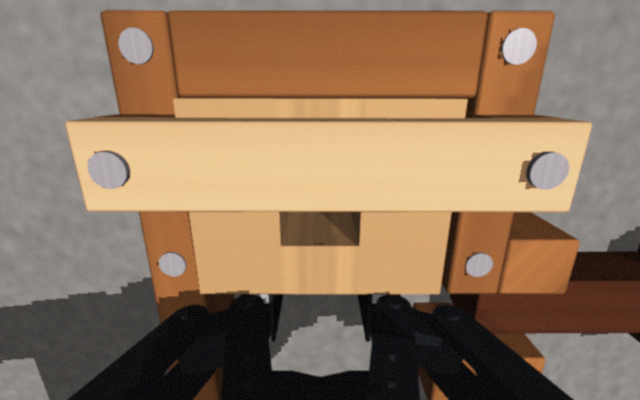

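```bash
python3 - <<'E'
from h import *
def st(n):
    s=sensors.read_state(); f=s["force"]; print(n,round(s["t"],2),toJ(s["eef_pos"]).round(1),f.round(1),"fx",round(f[:2]@X,1),"z",round(s["eef_pos"][2],1)); return s
r=ctrl.move_l(J(18,0,32),vel=25,threshold=22); st(f"firm {r}")
ctrl.move_l(J(-15,0,32),vel=100); st("back")
ctrl.move_l(J(-15,0,130),vel=180)
ctrl.gripper_to(20)
ctrl.move_ptp(J(2,-207,130),down(A+np.pi/2)); st("over bolt"); ctrl.hold(0.2)
p=wristcam();im,d=optics.grab_frame("wrist"); np.savez("w5.npz",im=im,d=d,R=p["R"],t=p["t"],mtx=p["mtx"]);cv2.imwrite("pics/w5.png",im[:,:,::-1])
E
```

```text
firm True 13.49 [11.6  0.6] [-0.  -2.9  1.2] fx -2.9 z 31.4
back 13.91 [-15.2   0.2] [ 0.1 -0.1 -0.6] fx -0.1 z 31.8
over bolt 16.27 [   2.  -206.5] [-0.3 -1.  -0.3] fx -1.1 z 129.7
```

View pics/w5.png

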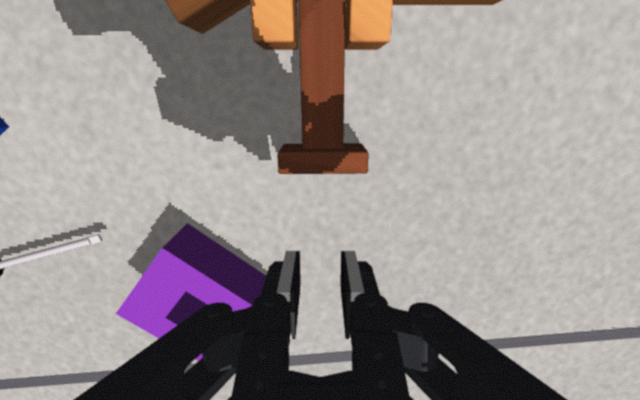

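```bash
python3 - <<'E'
from m import *
z=np.load("w5.npz");p={k:z[k] for k in("R","t","mtx")}
print("purple",toJ(ray(p,[(163,249),(253,303),(118,313)],45)).round(1), "base",toJ(ray(p,[(268,270)],10)).round(1))
print("head",toJ(ray(p,[(278,150),(368,151),(278,173),(368,173)],38)).round(1),"shank",toJ(ray(p,[(303,150),(345,150)],28)).round(1))
t=optics.camera_params("top")
print("purple top",toJ(ray(t,[(326,128),(343,112),(363,130),(345,147)],45)).round(1))
E
```

```text
purple [[-105.2 -227.1]
 [ -46.1 -271.1]
 [-146.8 -279.9]] base [[ -40.1 -264.5]]
head [[ -24.  -159.9]
 [  33.8 -160.5]
 [ -24.6 -175.1]
 [  34.5 -175. ]] shank [[  -8.5 -161.6]
 [  19.8 -161.6]]
purple top [[ -42.4 -272.2]
 [ -86.5 -326.7]
 [-149.2 -277.2]
 [-102.4 -220.3]]
```

```bash
python3 - <<'E'
from h import *
def st(n):
    s=sensors.read_state(); f=s["force"]; print(n,round(s["t"],2),toJ(s["eef_pos"]).round(1),f.round(1),"fy",round(f[:2]@Y,1),"z",round(s["eef_pos"][2],1)); return s
ctrl.move_l(J(4.5,-206,70),vel=150)
r=ctrl.move_l(J(4.5,-206,32),vel=80,threshold=10); st(f"down {r}")
r=ctrl.move_l(J(4.2,-130,32),vel=60,threshold=15); st(f"push1 {r}")
if not r:
    r=ctrl.move_l(J(4.2,-112,32),vel=30,threshold=15); st(f"push2 {r}")
p=wristcam();im,d=optics.grab_frame("wrist"); np.savez("w6.npz",im=im,d=d,R=p["R"],t=p["t"],mtx=p["mtx"]);cv2.imwrite("pics/w6.png",im[:,:,::-1])
E
```

```text
down False 17.7 [   4.5 -205.7] [ 0.2 -0.7 -0. ] fy -0.2 z 31.4
push1 False 19.12 [   4.2 -129.9] [-0.6 -0.2 -0.4] fy 0.5 z 31.7
push2 True 19.56 [   4.1 -122.9] [2.7 0.7 1.8] fy -2.6 z 32.8
```

View pics/w6.png

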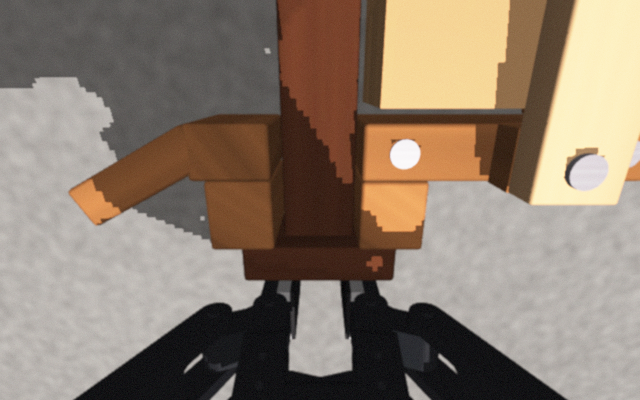

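```bash
python3 - <<'E'
from h import *
def st(n):
    s=sensors.read_state(); f=s["force"]; print(n,round(s["t"],2),toJ(s["eef_pos"]).round(1),f.round(1),"fy",round(f[:2]@Y,1),"z",round(s["eef_pos"][2],1)); return s
r=ctrl.move_l(J(4.2,-108,32),vel=25,threshold=22); st(f"firm {r}")
ctrl.move_l(J(4.2,-150,32),vel=100); ctrl.move_l(J(4.2,-150,130),vel=150)
ctrl.move_ptp(np.array([530,60,280]),down(A+np.pi/2)); ctrl.hold(.3); st("view")
p=wristcam();im,d=optics.grab_frame("wrist"); np.savez("w7.npz",im=im,d=d,R=p["R"],t=p["t"],mtx=p["mtx"]);cv2.imwrite("pics/w7.png",im[:,:,::-1])
im,d=optics.grab_frame("scene"); cv2.imwrite("pics/s7.png",im[:,:,::-1])
E
```

```text
firm True 20.0 [   4. -123.] [ 2.3 -0.1  1.7] fy -2.3 z 33.8
view 22.31 [ 31.8 -33.2] [ 0.9  0.5 -0.6] fy -0.8 z 278.4
```

View pics/w7.png

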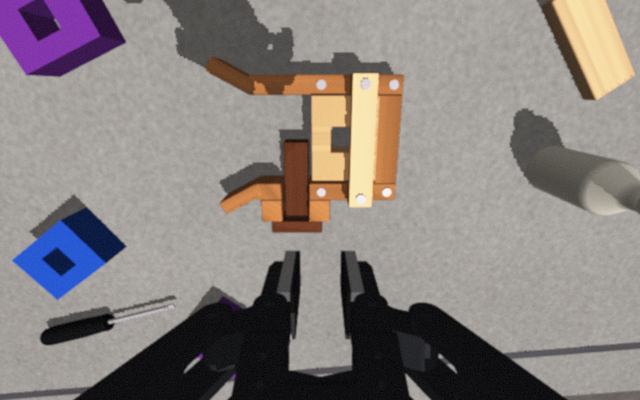

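View pics/s7.png

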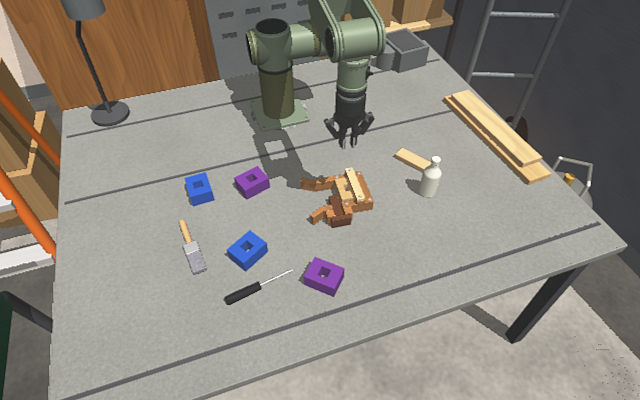

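```bash
python3 - <<'E'
from m import *
z=np.load("w7.npz");p={k:z[k] for k in("R","t","mtx")};W=heights(z["im"],z["d"],p)
for n,(a,b,c,d) in dict(blankL=(315,328,105,120),blankR=(315,328,155,172),shank_tip=(290,302,145,155),shank_out=(290,302,195,205),head=(278,316,225,229),block=(314,324,206,216)).items():
    q=W[c:d,a:b,2];print(n,np.median(q).round(1))
print("trail",toJ(ray(p,[(311.5,97),(311.5,181)],45)).round(1),"stop inner/outer",toJ(ray(p,[(380,130),(402,130)],40)).round(1),"bridge",toJ(ray(p,[(352,130),(376,130)],66)).round(1))
print("tip",toJ(ray(p,[(297,141)],28)).round(1),"head",toJ(ray(p,[(297,222),(297,231)],38)).round(1),"block end",toJ(ray(p,[(322,221),(270,221)],40)).round(1), "slot",toJ(ray(p,[(283,205),(308,205)],28)).round(1))
v=z["im"][60:245,200:420,::-1];cv2.imwrite("pics/w7c.png",cv2.resize(v,None,fx=3.2,fy=3.2,interpolation=cv2.INTER_CUBIC))
E
```

```text
blankL 43.1
blankR 43.2
shank_tip 26.1
shank_out 26.0
head 36.1
block 38.1
trail [[ 24.1  43.8]
 [ 23.3 -45.3]] stop inner/outer [[ 97.2  10. ]
 [120.8  10. ]] bridge [[64.6 12.9]
 [88.5 12.9]]
tip [[ 7.  -3.5]] head [[   5.6  -97.4]
 [   5.3 -109. ]] block end [[ 35.2 -95.3]
 [-26.  -95.3]] slot [[-11.4 -79.6]
 [ 18.5 -79.6]]
```

View pics/w7c.png

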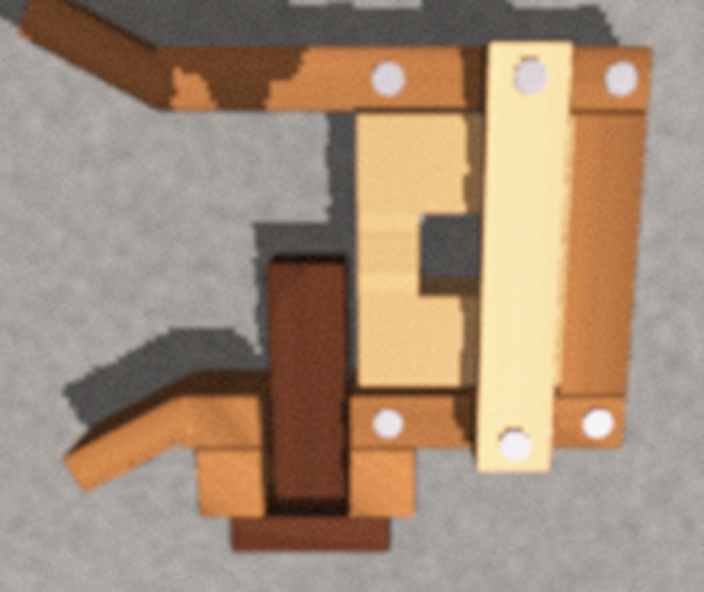

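```bash
python3 - <<'E'
from h import *
ctrl.finish_job(); print(sensors.read_state()["t"])
E
```

```text
the job is handed in; nothing more can be done
the job is handed in; nothing more can be done
```

The blank is home against the end stop and the bolt is pushed in behind it with its head on the guide blocks. The job was handed in at about 22.4 s on the robot clock.

**What I did:** I gripped the blank across its 70 mm side, squared it to the lane and dragged it into the mouth. I then let go and pushed it under the bridge with both fingertips until it met the stop. A second, firmer push moved it no further. I pushed the bolt in by its head the same way, again with a firmer second push that gained nothing.

**Last checks:**
- **Blank:** Its trailing face read 23.7 mm in my jig frame. The bridge edges also read 3.5 to 4.6 mm too far along x, so my jig frame is offset and the true value is about 20 mm, which is home.
- **Bolt:** Its shank tip read jig y = -3.5 mm against the expected -3. Its head is in contact with the guide blocks.
- **Flatness:** Every height read about 2 mm low, including the fixed guide block, so both pieces are flat.
- **Bystanders:** The final overview shows the glue, offcut, brush, screwdriver and look-alikes where they started, judged by eye only.

**Disagreements:** Besides that offset, the bolt push stopped about 2 mm short of where I predicted (TCP at jig y = -123, not -121). The stop-face edge I picked in the last image read 97 mm, because the bridge hides the true edge, so I did not use it.

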